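# Tamp the scrap hubs level and close the tray

## Task

The drive hubs in the blue scrap tray are heaped too high for its cover. Take the tamper and press the heap down with it, place by place, without touching the hubs with the gripper, until they all lie in one level layer on the tray's floor; then stand the tamper upright back on its black pad and slide the cover fully closed. Leave the hard drive, screwdriver and cup where they are.

Things in the scene. Friction and masses are not known exactly. Their poses are not given: they have to be found in the camera images.
- tray: Blue open-topped scrap tray fixed to the bench, 142 (x) x 182 (y) mm outside, 52 mm high, walls and floor 5 mm thick (inside 132 x 172 mm, 47 mm deep). Origin: centre of its underside, on the bench. z up; y along its long side, towards two aluminium rails that run on 190 mm beyond its +y end at rim height and carry the open cover. It holds the eight hubs, at first heaped: six on the floor, two riding on top of them near the middle and standing above the rim.
- cover (a joint): Grey flat sliding cover of the tray (142 x 182 x 5 mm, underside 1 mm above the rim): 0 = fully closed over the tray, grows as it slides open along the tray's +y, 0.190 m = fully open, clear of the mouth. It slides with about 1.5 N of friction and stays where left. A hub that stands above the rim blocks it.
- cover_grip (a point): Centre of the orange upright fin on the cover, by which it is slid. The fin is 70 mm long (tray x), 14 mm thick (tray y), and stands 34 mm above the cover's top face (this point is 75 mm above the bench, the fin's top 92 mm). It moves with the cover: its place in the tray frame is x 0, y = cover - 0.070 m.
- tamper: Hand tamper standing upright: square steel plate 56 x 56 x 12 mm, short dark collar of 36 mm diameter to 24 mm height, then a square red upright handle 28 x 28 mm, from 24 to 130 mm above the plate's underside. Origin: centre of the plate's underside; z up along the handle, x and y along the sides of plate and handle. About 0.35 kg.
- pad: Flat black rubber pad fixed on the bench, 140 x 140 x 4 mm, the tamper's place. Origin: centre of its underside.
- drive: Bystander: opened black hard drive with its bright disc, 147 x 102 x 26 mm, lying on the bench on the other side of the tray from the pad. Origin: centre of its underside, x along its length.
- screwdriver: Bystander: blue-handled screwdriver lying beyond the tray. Origin: near its middle, on the bench.
- cup: Bystander: steel cup, 70 mm wide, 90 mm high, beyond the tray. Origin: centre of its underside.
- hub1_center (a point): Centre of hub 1, one of eight loose chunky metal hubs (38 mm across, 38 mm high, bevelled to 14 mm top and bottom, almost ball-like, about 60 g, slippery: they wedge apart and spread when pressed from above with some 10 to 25 N). Resting on the tray's floor, however turned, the centre is 24 to 25 mm above the bench; one riding on others is at about 40 to 49 mm.
- hub2_center (a point): Centre of hub 2, alike.
- hub3_center (a point): Centre of hub 3, alike.
- hub4_center (a point): Centre of hub 4, alike.
- hub5_center (a point): Centre of hub 5, alike.
- hub6_center (a point): Centre of hub 6, alike.
- hub7_center (a point): Centre of hub 7, alike.
- hub8_center (a point): Centre of hub 8, alike.
Mind the look-alikes: they are no part of the job. What is shaped like the part that bears hub8_center but pink or red is not meant.

How it is judged:
By the outcome, as a careful person would: the job done as asked, in the order asked, and still so for the second after the job is handed in, with the robot touching nothing.
It also fails if it takes over 67 s, if anything falls off the work surface, if the arm or the gripper's body presses on something with over 40 N, if the wrist force passes 120 N, or if a joint passes its speed limit or range.

## Robot

A 7-joint arm with a two-finger parallel gripper is mounted at the origin on the work surface. World frame = base frame: x ahead of the robot, y to its left, z up, the work surface at z = 0. Lengths are in m, angles in rad, forces in N, time in s.
With the tool pointing down it reaches from about 0.35 to 0.775 m from the base axis. Payload 3.1 kg.
Tool frame: the origin (TCP) lies on the centre line of the jaws, within the pads' length; the fingertips stand 25 mm ahead of it and the grasp point (between the pads) lies 6 mm ahead of it; y points along the fingers, x is the direction in which the jaws open and shut, and the axes are right-handed (so a half turn about y gives the same grasp; the last joint's range is limited). The gripper opens to 85 mm and grips with 20 to 120 N. Pads are 22 mm wide; open, the fingers measure 114 mm over their backs; the gripper's body (76 mm by 85 mm) begins 54 mm behind the grasp point. The pads swing forward as they close: fully open they stand 13 mm farther back than shut.
Start: joints at [-1.27, 0.311, 0.014, 1.512, -0.004, 1.319, -0.027], TCP at [0.185, 0.518, 0.256] pointing down, gripper open.
Joint ranges: [-2.7, 2.7], [-0.3, 1.91], [-1.27, 1.3], [0.12, 2.57], [-1.44, 4.58], [0.2, 2.03], [-3.05, 3.05]. Speed limits (rad/s): [2.79, 2.79, 3.14, 3.14, 3.14, 3.14, 3.14].

## Interface

Orientations are given as a unit quaternion [x, y, z, w].
In Python, from workcell import r gives the robot as it stands.
- The arm moves only by the tool play_rows, never from a script. Its argument "increments" is a list of rows, each a list of 3 entries, a list of its own where there are three numbers: the shift along the tool's x, y, z in mm, then the turn, a rotation vector about the tool's x, y, z in rad, then the closure, from 0 (fully open) to 1 (shut). In form: [[[tx, ty, tz], [ax, ay, az], grip], ...]. A call has exactly 10 rows; each row shifts and turns the commanded pose from where the row before left it, along the tool's axes as they then stand; what a row does not reach is not made up. A row lasts 1/8 s, in which the tool goes at most 62.5 mm and 10.7 degrees, less where a joint would pass 70% of its speed; a pose out of reach is approached as far as the arm can. A call with a gripper value outside its range is refused whole. The fingers move at their own pace and stop on an object; "grip_force" is the grip in N (left out, the last holds). Time passes only in rows, so rows that do not move let the fingers close, or fill a call up. It gives the time, the measured TCP pose, the force and the opening at its end, in the units of the state.
- r.read_state(): the state, without advancing time (a new reading comes with each control period).
- r.snapshot(name): name is "side" or "top" or "wrist"; returns the picture (400x640x3 uint8, red, green, blue); there is no depth.
- r.get_calibration(name): a dict with "fovy" (degrees; the focal length in pixels is half the picture's height over the tangent of half this angle, whatever the lens; pixels are square), "cx", "cy" (the principal point, pixels), "dist" ([k1, k2, p1, p2, k3] as OpenCV has them; the pictures are not rectified), "R" (3x3) and "t" (3): a world point X has camera coordinates R X + t. Camera axes: x right, y down, z forward; pixel columns grow to the right and rows downward; lengths in m; the calibration is good to about 2 mm. A picture is of the moment at which its call begins: read the wrist's pose just before it. get_calibration takes no time and is no camera call; for the wrist camera it gives the pose at the moment of the call.
- r.hand_in(): hands the job in, once; it reports no verdict.
Trained networks look in the newest picture that a camera, given by its name, has taken for a name from the list of things; names that differ only in an ending like _2 or _b are one class to them, and where a whole thing is asked for, a point or a joint stands for the part that bears it (a point fixed in the world has none). Each returns a list of dicts, best first, with "confidence" (0 to 1); they miss things now and then, are a little off and sometimes report something else, mostly with a low value. They report only what shows in the picture. A call takes as long as a camera call. They do not tell look-alikes from the thing itself.
- r.trace(camera, query): "mask" (400x640 bool, what is visible of it) and "xy" ([column, row] in pixels, amid what is visible of it).
The state is a dict: "clock": time; "joint_positions": joint angles; "dq": joint speeds; "tau": joint torques, N m; "tcp_pos": TCP position; "tool_rot": TCP orientation; "force": force on the tool from outside, world axes, zero at the start; "moment": the same for the moment, N m; "finger_gap": finger opening in m.
Only numpy, scipy, OpenCV 4.12 (cv2) and the standard library are available. Lean on these libraries where they do the work, as an engineer would, in place of code of your own. Each camera call takes 0.05 s, during which the arm holds its last target.

## Working session

There is one attempt and no reset: what is moved stays moved. The work goes in short steps, Python scripts to look and compute and a tool call to move; the robot and the scene stay as the last step left them, time stands still between calls to the robot, and variables do not carry over. Pictures are saved under pics/ and viewed, and the job is handed in when it is done.

Besides the shell and the picture viewer there is one more tool, called after "Request:" by a JSON object that holds its "fn" and its "kwargs". play_rows: Moves the arm, as the interface text tells. Its arguments: {"type":"object","properties":{"increments":{"type":"array"},"grip_force":{"type":"number"}},"required":["increments"]}

```bash
mkdir -p pics; ls
cat > h.py <<'E'
import numpy as np,cv2
from workcell import r
def K(c):
    f=200/np.tan(np.radians(c['fovy'])/2)
    return np.array([[f,0,c['cx']],[0,f,c['cy']],[0,0,1]])
def ray(c,uv):
    p=cv2.undistortPoints(np.array(uv,float).reshape(-1,1,2),K(c),np.array(c['dist'],float)).reshape(-1,2)
    R=np.array(c['R']);t=np.array(c['t'])
    d=np.c_[p,np.ones(len(p))]@R
    return -R.T@t,d
def at_z(c,uv,z):
    o,d=ray(c,uv); return o+d*((z-o[2])/d[:,2])[:,None]
def proj(c,X):
    R=np.array(c['R']);t=np.array(c['t'])
    return cv2.projectPoints(np.array(X,float).reshape(-1,1,3),cv2.Rodrigues(R)[0],t,K(c),np.array(c['dist'],float))[0].reshape(-1,2)
def snap(n,fn):
    im=r.snapshot(n); cv2.imwrite('pics/'+fn,im[:,:,::-1]); return im
E
python3 - <<'E'
from h import *
s=r.read_state();print(s)
for n in ['side','top']:
    snap(n,n+'0.png'); c=r.get_calibration(n); print(n,c['fovy'],c['t'],-np.array(c['R']).T@np.array(c['t']))
E
```

```text
pics
{'clock': 0.0, 'joint_positions': array([-1.26973046,  0.31174985,  0.01397122,  1.5130759 , -0.00435083,
        1.31919132, -0.02719728]), 'dq': array([-1.10000885e-04, -1.38263980e-05,  7.42859510e-04, -2.99179734e-04,
       -4.10770047e-04, -6.83468849e-04,  2.25605778e-04]), 'tau': array([ 4.55841318e-04, -3.79930544e+01,  1.46032590e-01, -2.30573559e+01,
        1.22635451e-02,  1.39613842e-02, -5.68029890e-06]), 'tcp_pos': array([0.18461592, 0.51737169, 0.25520009]), 'tool_rot': array([ 0.57845158,  0.40677178, -0.40809675, -0.5773972 ]), 'force': array([-0.01930857,  0.34625093, -0.06229262]), 'moment': array([0.03343706, 0.02093401, 0.0112971 ]), 'finger_gap': 0.08564657844695071}
side 56.09951079324117 [-0.55315451  0.23774772  0.82546685] [ 0.39765744 -0.54629286  0.76637593]
top 55.60023553423749 [0.01859344 0.58696311 0.91048226] [0.5597549  0.0242206  0.92732797]
```

View pics/side0.png

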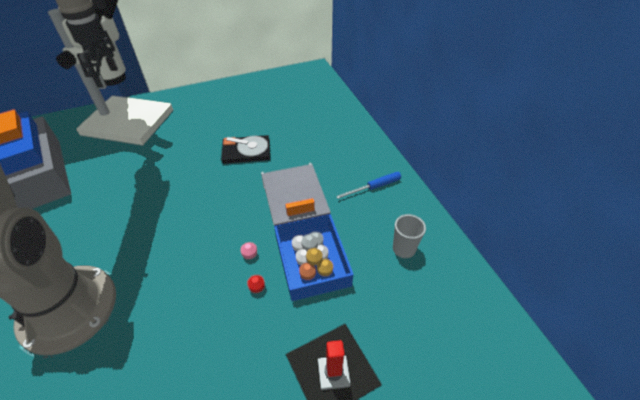

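View pics/top0.png

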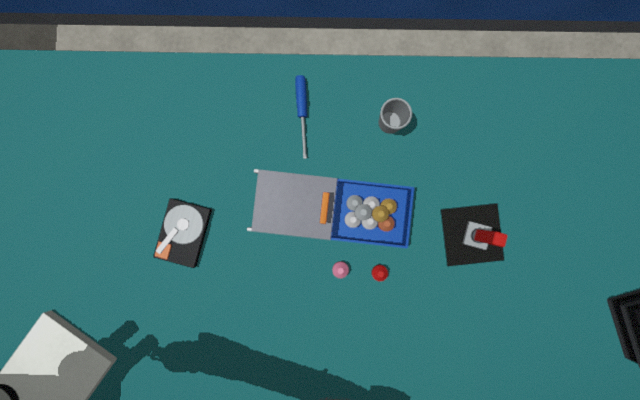

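Run:
```python
from h import *
from scipy.spatial.transform import Rotation as R
print(R.from_quat(r.read_state()['tool_rot']).as_matrix().round(3))
```

```text
[[ 0.336 -0.001 -0.942]
 [ 0.942 -0.002  0.336]
 [-0.002 -1.    -0.   ]]
```

Run:
```python
from h import *
top=r.snapshot('top')
c=r.get_calibration('top')
big=cv2.resize(top[150:290,230:520],None,fx=2.7,fy=2.7,interpolation=cv2.INTER_CUBIC)
cv2.imwrite('pics/topz.png',big[:,:,::-1])
for q in ['tray','cover','cover_grip','tamper','pad','hub1_center']:
    for d in r.trace('top',q)[:10]:
        m=d['mask'].astype(np.uint8)
        ct=max(cv2.findContours(m,0,2)[0],key=cv2.contourArea)
        rc=cv2.minAreaRect(ct); z={'tray':.052,'cover':.058,'cover_grip':.058,'tamper':.016,'pad':.004}.get(q,.03)
        w=at_z(c,cv2.boxPoints(rc),z)
        print(q,round(d['confidence'],2),d['xy'],m.sum(),'box',w[:,:2].round(3).tolist(), 'ctr',at_z(c,[rc[0]],z)[0,:2].round(3))
        if 'hub' not in q: break
```

```text
tray 0.8 [321.4, 206.4] 8201 box [[0.51, 0.208], [0.653, 0.195], [0.618, -0.172], [0.475, -0.158]] ctr [0.564 0.018]
cover 0.62 [295.9, 206.8] 4889 box [[0.511, 0.203], [0.653, 0.189], [0.633, 0.004], [0.491, 0.019]] ctr [0.572 0.103]
cover_grip 0.57 [292.3, 204.8] 4920 box [[0.51, 0.203], [0.652, 0.19], [0.634, 0.006], [0.493, 0.02]] ctr [0.572 0.105]
tamper 0.72 [481.2, 238.2] 848 box [[0.484, -0.295], [0.542, -0.309], [0.519, -0.407], [0.461, -0.393]] ctr [ 0.501 -0.351]
pad 0.63 [466.3, 229.9] 2634 box [[0.567, -0.247], [0.585, -0.387], [0.445, -0.403], [0.427, -0.264]] ctr [ 0.506 -0.325]
```

View pics/topz.png

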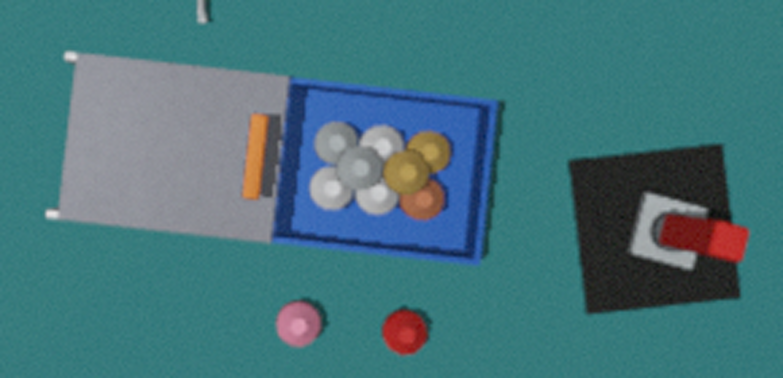

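```bash
cat > fit.py <<'E'
from h import *
from scipy.optimize import least_squares
def fit(c,obj,px,x0):
    obj=np.array(obj,float);px=np.array(px,float)
    def T(p):
        a=p[2];return np.c_[obj[:,0]*np.cos(a)-obj[:,1]*np.sin(a)+p[0],obj[:,0]*np.sin(a)+obj[:,1]*np.cos(a)+p[1],obj[:,2]]
    s=least_squares(lambda p:(proj(c,T(p))-px).ravel(),x0,loss='soft_l1')
    return s.x,(proj(c,T(s.x))-px)
E
python3 - <<'E'
from fit import *
c=r.get_calibration('top')
Z=lambda a:np.array(a,float)/2.7+[230,150]-0.3
x,e=fit(c,[[.071,-.091,.052],[-.071,-.091,.052],[.071,.281,.058],[-.071,.281,.058],[.071,.099,.058],[-.071,.099,.058]],
 Z([[498,101],[479,263],[77,54],[60,220],[289,78],[273,242]]),[.56,-.08,-.095]); print('tray',x.round(4),e.round(1).tolist())
h=.028;g=.014
# tamper: image up=+x, left=+y
x,e=fit(c,[[h,h,.016],[-h,h,.016],[-h,-h,.016],[g,g,.134],[g,-g,.134],[-g,-g,.134],[-g,g,.134]],
 Z([[645,192],[630,252],[694,269],[714,220],[748,228],[742,263],[708,253]]),[.51,-.33,-.2]);print('tamper',x.round(4),e.round(1).tolist())
h=.07
x,e=fit(c,[[h,h,.004],[-h,h,.004],[-h,-h,.004],[h,-h,.004]],Z([[569,159],[587,313],[740,298],[722,145]]),[.51,-.33,0.1]);print('pad',x.round(4),e.round(1).tolist())
E
```

```text
tray [ 0.554  -0.0862 -0.0883] [[4.2, -0.5], [5.2, 0.9], [-0.5, 0.0], [-1.0, 0.1], [-0.2, -0.7], [-0.7, 0.2]]
tamper [ 0.5052 -0.3334 -0.223 ] [[-0.1, 0.1], [0.1, 0.6], [-0.7, -0.1], [0.3, -0.5], [0.8, -0.3], [0.1, -0.1], [-0.5, 0.4]]
pad [ 0.506  -0.3257  0.1161] [[-0.3, -0.1], [-0.6, 0.5], [0.4, 0.2], [0.5, -0.7]]
```

Run:
```python
from fit import *
c=r.get_calibration('top')
Z=lambda a:np.array(a,float)/2.7+[230,150]-0.3
for op in [.19,.186,.182,.178,.174]:
  o=op
  x,e=fit(c,[[.071,-.091,.052],[-.071,-.091,.052],[.071,.091+o,.058],[-.071,.091+o,.058],[.071,o-.091,.058],[-.071,o-.091,.058]],
 Z([[498,101],[479,263],[77,54],[60,220],[289,78],[273,242]]),[.56,-.08,-.095]); print(o,'tray',x.round(4),e.round(1).tolist())
# side view check
cs=r.get_calibration('side'); im=r.snapshot('side')
z=cv2.resize(im[150:400,220:430],None,fx=2.4,fy=2.4,interpolation=cv2.INTER_CUBIC); cv2.imwrite('pics/sidez.png',z[:,:,::-1])
```

```text
0.19 tray [ 0.554  -0.0862 -0.0883] [[4.2, -0.5], [5.2, 0.9], [-0.5, 0.0], [-1.0, 0.1], [-0.2, -0.7], [-0.7, 0.2]]
0.186 tray [ 0.5542 -0.0822 -0.0892] [[2.5, -0.5], [3.5, 0.8], [-0.4, -0.0], [-1.0, 0.1], [-0.2, -0.6], [-0.7, 0.3]]
0.182 tray [ 0.5543 -0.0785 -0.0901] [[0.9, -0.6], [1.8, 0.8], [-0.3, -0.0], [-0.9, 0.0], [-0.1, -0.6], [-0.7, 0.3]]
0.178 tray [ 0.5545 -0.0755 -0.0907] [[-0.4, -0.7], [0.5, 0.7], [0.2, -0.0], [-0.4, 0.1], [0.4, -0.5], [-0.2, 0.4]]
0.174 tray [ 0.5548 -0.0726 -0.0902] [[-1.7, -0.8], [-0.8, 0.5], [0.6, 0.1], [0.0, 0.1], [0.8, -0.5], [0.2, 0.4]]
```

View pics/sidez.png

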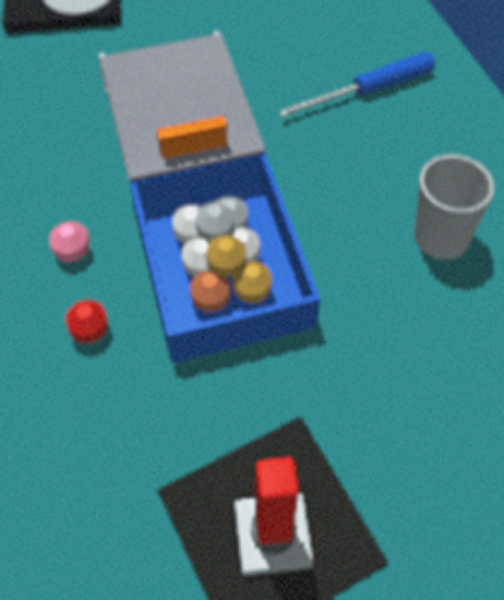

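Run:
```python
from fit import *
ct=r.get_calibration('top');cs=r.get_calibration('side')
Z=lambda a:np.array(a,float)/2.7+[230,150]-0.3
S=lambda a:np.array(a,float)/2.4+[220,150]-0.3
pt=Z([[498,101],[479,263],[77,54],[60,220],[289,78],[273,242]])
ps=S([[318,298],[173,335],[218,38],[102,57],[265,152],[133,180]])
def T(p):
    a=p[2];o=p[3]
    obj=np.array([[.071,-.091,.052],[-.071,-.091,.052],[.071,.091+o,.058],[-.071,.091+o,.058],[.071,o-.091,.058],[-.071,o-.091,.058]])
    return np.c_[obj[:,0]*np.cos(a)-obj[:,1]*np.sin(a)+p[0],obj[:,0]*np.sin(a)+obj[:,1]*np.cos(a)+p[1],obj[:,2]]
f=lambda p:np.r_[(proj(ct,T(p))-pt).ravel(),(proj(cs,T(p))-ps).ravel()]
s=least_squares(f,[.554,-.077,-.09,.18],loss='soft_l1');print(s.x.round(4),s.fun.reshape(-1,2).round(1).tolist())
# tamper side
h=.028;g=.014
x,e=fit(cs,[[h,h,.016],[-h,h,.016],[-h,-h,.016],[h,-h,.016],[g,g,.134],[g,-g,.134],[-g,-g,.134],[-g,g,.134]],
 S([[302,494],[235,503],[243,574],[313,566],[295,458],[298,492],[259,495],[256,463]]),[.505,-.333,-.2]);print('tamper',x.round(4),e.round(1).tolist())
```

```text
[ 0.5543 -0.0751 -0.0907  0.1771] [[-0.6, -0.6], [0.3, 0.8], [0.4, 0.1], [-0.2, 0.2], [0.6, -0.4], [0.0, 0.5], [2.1, -0.2], [-1.1, 0.2], [1.5, -1.5], [-0.6, 0.3], [0.8, -0.9], [-0.8, -0.3]]
tamper [ 0.5021 -0.336  -0.2535] [[0.2, -0.1], [-0.2, -0.7], [-0.3, 0.0], [0.2, -0.1], [-0.4, -0.7], [0.8, 1.7], [0.3, 2.3], [-0.5, -1.0]]
```

```bash
cat > mv.py <<'E'
from h import *
from scipy.spatial.transform import Rotation as Ro
def des(psi):
    c,s=np.cos(psi),np.sin(psi)
    return Ro.from_matrix(np.array([[c,0,-s],[s,0,c],[0,-1,0]]))
def plan(pts,psi=None):
    """rotvec first row, then tool-frame mm deltas after the turn"""
    st=r.read_state();R0=Ro.from_quat(st['tool_rot']);p=st['tcp_pos']
    m=R0.as_matrix();print('t',round(st['clock'],2),'tcp',p.round(4),'psi',round(np.arctan2(m[1,0],m[0,0]),4),'F',st['force'].round(1),'gap',round(st['finger_gap'],4))
    if psi is not None:
        Rd=des(psi);print('turn',(R0.inv()*Rd).as_rotvec().round(3).tolist())
    else: Rd=R0
    for q in pts:
        q=np.array(q,float);d=Rd.inv().apply(q-p)*1000;print('d',d.round(1).tolist(),'len',round(np.linalg.norm(d),1));p=q
E
python3 - <<'E'
from mv import *
plan([(.48,.1,.24),(.504,-.335,.21)],np.pi/2-.24)
E
```

```text
t 0.5 tcp [0.1848 0.518  0.2562] psi 1.2281 F [ 0.6 -0.6 -0.1] gap 0.0857
turn [0.0, -0.103, -0.0]
d [-335.8, 16.2, -386.1] len 511.9
d [-416.8, 30.0, -126.7] len 436.7
```

Request:
{"fn": "play_rows", "kwargs": {"increments": [[[0,0,0],[0,-0.103,0],0],[[-37.3,1.8,-42.9],[0,0,0],0],[[-37.3,1.8,-42.9],[0,0,0],0],[[-37.3,1.8,-42.9],[0,0,0],0],[[-37.3,1.8,-42.9],[0,0,0],0],[[-37.3,1.8,-42.9],[0,0,0],0],[[-37.3,1.8,-42.9],[0,0,0],0],[[-37.3,1.8,-42.9],[0,0,0],0],[[-37.3,1.8,-42.9],[0,0,0],0],[[-37.3,1.8,-42.9],[0,0,0],0]], "grip_force": 60}}

```text
clock: 1.75
tcp_pos: [0.4811, 0.0989, 0.2404]
tool_rot: [0.556, 0.437, -0.436, -0.556]
force: [1.5, 0.2, 0.5]
finger_gap: 0.0852
```

Request:
{"fn": "play_rows", "kwargs": {"increments": [[[-50,3.5,-15],[0,0,0],0],[[-50,3.5,-15],[0,0,0],0],[[-50,3.5,-15],[0,0,0],0],[[-50,3.5,-15],[0,0,0],0],[[-50,3.5,-15],[0,0,0],0],[[-50,3.5,-15],[0,0,0],0],[[-50,3.5,-15],[0,0,0],0],[[-33,3.5,-11],[0,0,0],0],[[-17,1,-5],[0,0,0],0],[[0,0,0],[0,0,0],0]]}}

```text
clock: 3.0
tcp_pos: [0.5024, -0.3177, 0.211]
tool_rot: [-0.556, -0.436, 0.436, 0.557]
force: [0.7, -0.3, 0.1]
finger_gap: 0.0854
```

Run:
```python
from mv import *
plan([(.504,-.335,.115)],np.pi/2-.24)
c=r.get_calibration('wrist'); im=snap('wrist','w1.png'); np.savez('w1.npz',**{k:np.array(v) for k,v in c.items()})
for X in [(.504,-.335,.134),(.504,-.335,.004)]: print(proj(c,[X]))
```

```text
t 3.0 tcp [ 0.5024 -0.3177  0.211 ] psi 1.3294 F [ 0.7 -0.3  0.1] gap 0.0854
turn [-0.001, -0.001, -0.0]
d [-16.5, 96.0, -5.7] len 97.5
[[296.46722012 230.36381532]]
[[305.47060152 186.0282603 ]]
```

View pics/w1.png

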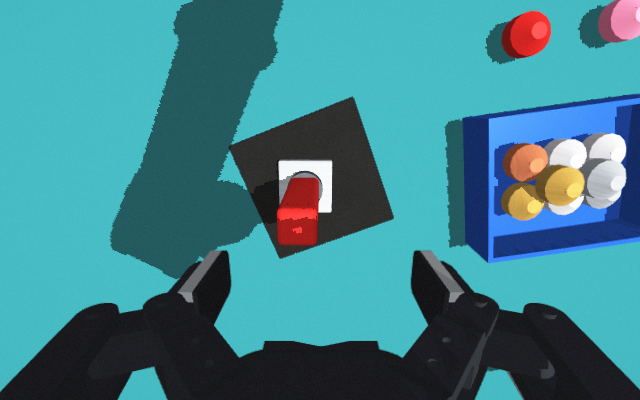

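Run:
```python
from fit import *
d=np.load('w1.npz');c={k:d[k] for k in d}; c['fovy']=float(c['fovy']);c['cx']=float(c['cx']);c['cy']=float(c['cy'])
im=cv2.imread('pics/w1.png'); z=cv2.resize(im[80:280,200:440],None,fx=3,fy=3,interpolation=cv2.INTER_CUBIC)
g=.014;h=.028
obj=[[a*g,b*g,.134] for a,b in [(1,1),(1,-1),(-1,-1),(-1,1)]]+[[a*h,b*h,.016] for a,b in [(1,1),(1,-1),(-1,-1),(-1,1)]]
T=lambda p:np.array([[x*np.cos(p[2])-y*np.sin(p[2])+p[0],x*np.sin(p[2])+y*np.cos(p[2])+p[1],zz] for x,y,zz in obj])
uv=proj(c,T([.504,-.335,-.24])); print(uv.round(1))
for u in uv: cv2.circle(z,tuple(int(v) for v in (u-[200,80])*3),4,(0,255,0),1)
cv2.imwrite('pics/w1z.png',z)
```

```text
[[317.3 249.4]
 [276.6 249.4]
 [274.8 210.6]
 [317.1 210.5]
 [331.6 214.1]
 [279.1 214.2]
 [277.  162. ]
 [332.  161.9]]
```

View pics/w1z.png

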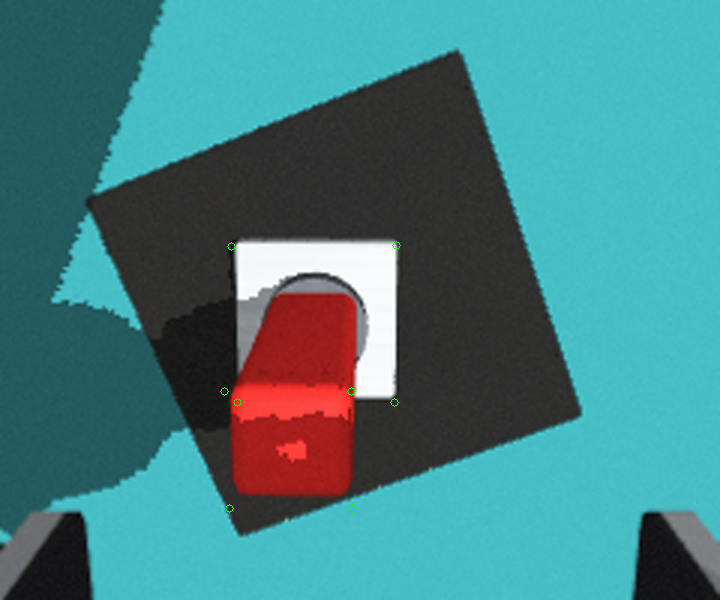

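Request:
{"fn": "play_rows", "kwargs": {"increments": [[[-16,0,-4],[0,0,0],0],[[0,20,0],[0,0,0],0],[[0,30,0],[0,0,0],0],[[0,30,0],[0,0,0],0],[[0,16,0],[0,0,0],0],[[0,0,0],[0,0,0],0.1],[[0,0,0],[0,0,0],1],[[0,0,0],[0,0,0],1],[[0,0,0],[0,0,0],1],[[0,0,0],[0,0,0],1]], "grip_force": 100}}

```text
clock: 4.3
tcp_pos: [0.5035, -0.3344, 0.1164]
tool_rot: [0.557, 0.437, -0.436, -0.555]
force: [-1.1, 0.1, 4.2]
finger_gap: 0.027
```

```bash
cat > tr.py <<'E'
from mv import *
TC=np.array([.5543,-.0755]);A=-.0905
def tw(x,y,z):
    c,s=np.cos(A),np.sin(A); return (TC[0]+x*c-y*s,TC[1]+x*s+y*c,z)
def wt(p):
    c,s=np.cos(A),np.sin(A);d=np.asarray(p)[...,:2]-TC;return np.stack([d[...,0]*c+d[...,1]*s,-d[...,0]*s+d[...,1]*c],-1)
E
python3 - <<'E'
from tr import *
plan([(.503,-.334,.20)],None)
c=r.get_calibration('top');Z=lambda a:np.array(a,float)/2.7+[230,150]-0.3
print('riding',(wt(at_z(c,Z([(359,167),(407,172)]),.047))*1000).round(0).tolist())
print('low',(wt(at_z(c,Z([(335,143),(383,147),(430,152),(332,188),(379,194),(422,199)]),.026))*1000).round(0).tolist())
snap('side','s1.png')
E
```

```text
t 4.3 tcp [ 0.5035 -0.3344  0.1164] psi 1.3309 F [-1.1  0.1  4.2] gap 0.027
d [0.2, -83.6, 0.3] len 83.6
riding [[1.0, 20.0], [1.0, -22.0]]
low [[20.0, 41.0], [21.0, -1.0], [21.0, -43.0], [-20.0, 40.0], [-21.0, -2.0], [-21.0, -40.0]]
```

View pics/s1.png

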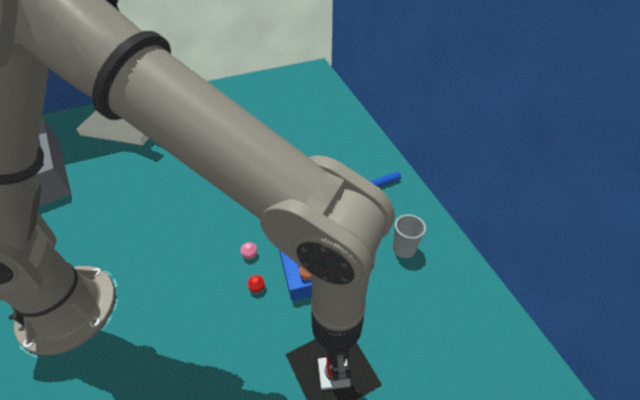

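Run:
```python
from tr import *
p=r.read_state()['tcp_pos']; a=(p[0],p[1],.216)
plan([a,tw(0,-1e-3,.216),tw(0,-1e-3,.182)],np.pi/2+A)
```

```text
t 4.35 tcp [ 0.5035 -0.3344  0.1164] psi 1.3309 F [ 0.1 -1.4  5.7] gap 0.0271
turn [0.002, -0.149, -0.001]
d [0.0, -99.6, -0.0] len 99.6
d [261.5, 0.0, -27.2] len 262.9
d [0.0, 34.0, 0.0] len 34.0
```

Request:
{"fn": "play_rows", "kwargs": {"increments": [[[0,-25,0],[0,0,0],1],[[0,-37.5,0],[0,0,0],1],[[0,-37,0],[0,0,0],1],[[0,0,0],[0.002,-0.149,0],1],[[40,0,-4],[0,0,0],1],[[55,0,-6],[0,0,0],1],[[55,0,-6],[0,0,0],1],[[55,0,-5.5],[0,0,0],1],[[40,0,-4],[0,0,0],1],[[16.5,0,-1.7],[0,0,0],1]], "grip_force": 120}}

```text
clock: 5.6
tcp_pos: [0.5529, -0.0706, 0.2126]
tool_rot: [-0.518, -0.478, 0.479, 0.523]
force: [-0.3, -0.0, -4.7]
finger_gap: 0.0268
```

Run:
```python
from tr import *
plan([tw(0,-1e-3,.182)],np.pi/2+A)
snap('side','s2.png');snap('top','t2.png');snap('wrist','w2.png')
```

```text
t 5.6 tcp [ 0.5529 -0.0706  0.2126] psi 1.4861 F [-0.3 -0.  -4.7] gap 0.0268
turn [-0.006, 0.006, 0.003]
d [-5.7, 30.6, -1.8] len 31.2
```

View pics/s2.png

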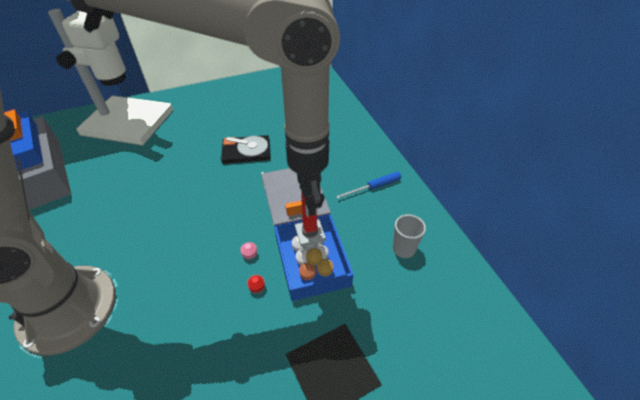

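View pics/w2.png

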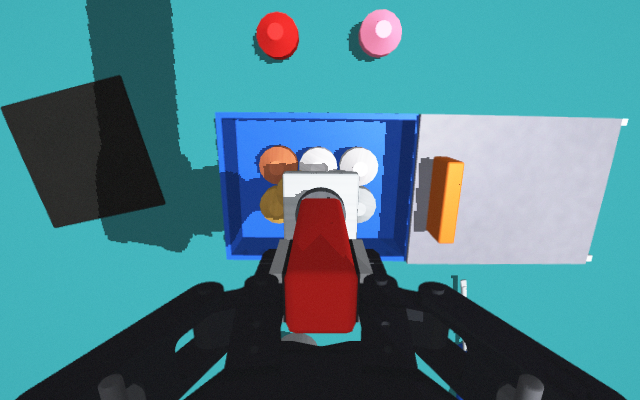

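Request:
{"fn": "play_rows", "kwargs": {"increments": [[[-5.7,0,-1.8],[-0.006,0.006,0.003],1],[[0,15,0],[0,0,0],1],[[0,12,0],[0,0,0],1],[[0,4,0],[0,0,0],1],[[0,2,0],[0,0,0],1],[[0,2,0],[0,0,0],1],[[0,2,0],[0,0,0],1],[[0,2,0],[0,0,0],1],[[0,0,0],[0,0,0],1],[[0,0,0],[0,0,0],1]]}}

```text
clock: 7.0
tcp_pos: [0.5565, -0.0818, 0.1769]
tool_rot: [0.526, 0.476, -0.474, -0.521]
force: [1.0, -0.4, 3.1]
finger_gap: 0.0267
```

Run:
```python
from tr import *
plan([tw(0,-1e-3,.160)],np.pi/2+A)
print(r.read_state()['moment'].round(2))
```

```text
t 7.0 tcp [ 0.5565 -0.0818  0.1769] psi 1.4741 F [ 1.  -0.4  3.1] gap 0.0267
turn [0.008, -0.006, -0.003]
d [5.1, 16.9, 2.7] len 17.9
[-0.   -0.34 -0.01]
```

Request:
{"fn": "play_rows", "kwargs": {"increments": [[[0,-6,0],[0,0,0],1],[[5,0,2.5],[0.008,-0.006,-0.003],1],[[0,6,0],[0,0,0],1],[[0,2,0],[0,0,0],1],[[0,2,0],[0,0,0],1],[[0,2,0],[0,0,0],1],[[0,0,0],[0,0,0],1],[[0,2,0],[0,0,0],1],[[0,2,0],[0,0,0],1],[[0,0,0],[0,0,0],1]]}}

```text
clock: 8.25
tcp_pos: [0.5521, -0.0761, 0.1645]
tool_rot: [-0.52, -0.475, 0.478, 0.524]
force: [0.7, -0.2, -5.1]
finger_gap: 0.0266
```

Run:
```python
from tr import *
plan([tw(0,-1e-3,.160)],np.pi/2+A)
print(r.read_state()['moment'].round(2))
snap('wrist','w3.png');snap('side','s3.png')
```

```text
t 8.25 tcp [ 0.5521 -0.0761  0.1645] psi 1.4801 F [ 0.7 -0.2 -5.1] gap 0.0266
turn [-0.006, -0.0, 0.0]
d [-0.2, 4.5, -2.1] len 5.0
[-0.01 -0.04  0.02]
```

View pics/w3.png

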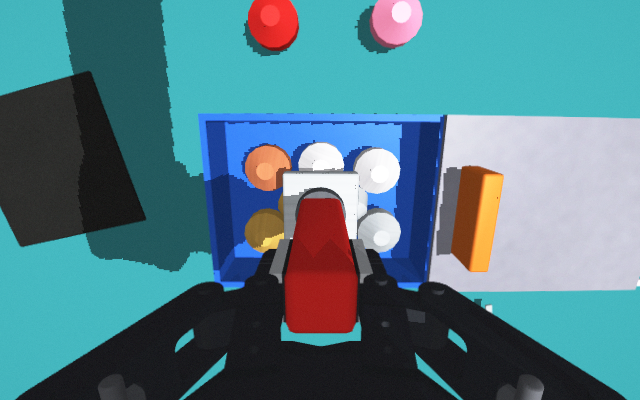

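View pics/s3.png

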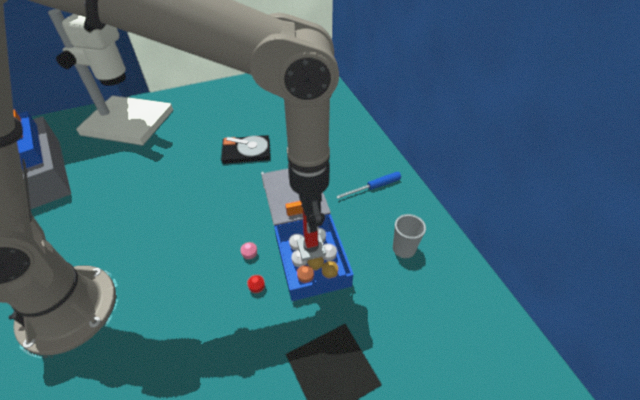

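Request:
{"fn": "play_rows", "kwargs": {"increments": [[[0,1.5,0],[0,0,0],1],[[0,1.5,0],[0,0,0],1],[[0,1.5,0],[0,0,0],1],[[0,1,0],[0,0,0],1],[[0,1,0],[0,0,0],1],[[0,0.5,0],[0,0,0],1],[[0,0.5,0],[0,0,0],1],[[0,0.5,0],[0,0,0],1],[[0,0,0],[0,0,0],1],[[0,0,0],[0,0,0],1]]}}

```text
clock: 9.6
tcp_pos: [0.553, -0.0763, 0.1576]
tool_rot: [-0.521, -0.476, 0.478, 0.523]
force: [0.8, -0.7, -5.5]
finger_gap: 0.0268
```

Run:
```python
from tr import *
plan([tw(0,-1e-3,.160)],np.pi/2+A)
print(r.read_state()['moment'].round(2))
```

```text
t 9.6 tcp [ 0.553  -0.0763  0.1576] psi 1.4801 F [ 0.8 -0.7 -5.5] gap 0.0268
turn [-0.004, -0.0, 0.0]
d [-0.1, -2.4, -1.3] len 2.7
[0.01 0.   0.  ]
```

Request:
{"fn": "play_rows", "kwargs": {"increments": [[[0,1,0],[0,0,0],1],[[0,0,0],[0,0,0],1],[[0,-25,0],[0,0,0],1],[[0,-35,0],[0,0,0],1],[[-40,0,0],[0,0,0],1],[[-40,0,0],[0,0,0],1],[[-40,0,0],[0,0,0],1],[[-30,0,0],[0,0,0],1],[[-10,0,0],[0,0,0],1],[[0,0,0],[0,0,0],1]]}}

```text
clock: 10.85
tcp_pos: [0.5386, -0.2354, 0.2164]
tool_rot: [-0.521, -0.476, 0.477, 0.524]
force: [0.4, 1.0, -4.9]
finger_gap: 0.0268
```

Run:
```python
from tr import *
plan([tw(0,-1e-3,.215)],np.pi/2+A)
snap('wrist','w4.png');im=snap('side','s4.png');t=snap('top','t4.png')
z=cv2.resize(im[200:310,230:400],None,fx=4,fy=4,interpolation=cv2.INTER_CUBIC); cv2.imwrite('pics/s4z.png',z[:,:,::-1])
z=cv2.resize(t[150:290,230:520],None,fx=2.7,fy=2.7,interpolation=cv2.INTER_CUBIC); cv2.imwrite('pics/t4z.png',z[:,:,::-1])
for n in ['wrist','top','side']:
  c=r.get_calibration(n)
  for d in r.trace(n,'hub1_center'): print(n,round(d['confidence'],2),d['xy'],(wt(at_z(c,[d['xy']],.030))*1000).round().tolist())
```

```text
t 10.85 tcp [ 0.5386 -0.2354  0.2164] psi 1.4793 F [ 0.4  1.  -4.9] gap 0.0268
turn [-0.004, -0.001, 0.001]
d [159.7, 1.4, -1.2] len 159.7
wrist 0.89 [522.2, 160.2] [[-28.0, 45.0]]
wrist 0.73 [432.8, 378.6] [[246.0, -17.0]]
top 0.72 [302.6, 99.0] [[253.0, 188.0]]
top 0.7 [349.8, 221.5] [[-25.0, 46.0]]
side 0.72 [296.2, 241.3] [[-29.0, 44.0]]
```

View pics/w4.png

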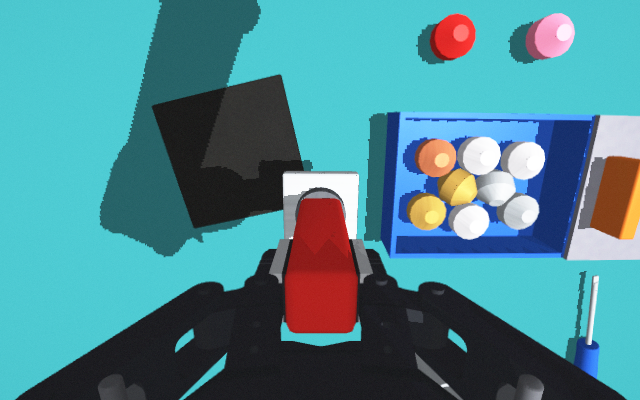

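View pics/s4z.png

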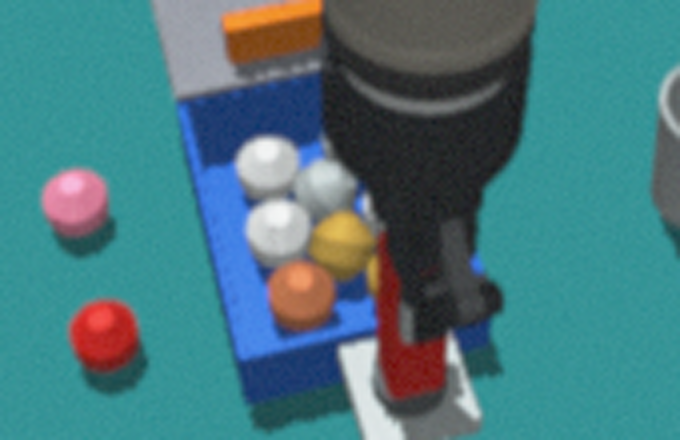

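View pics/t4z.png

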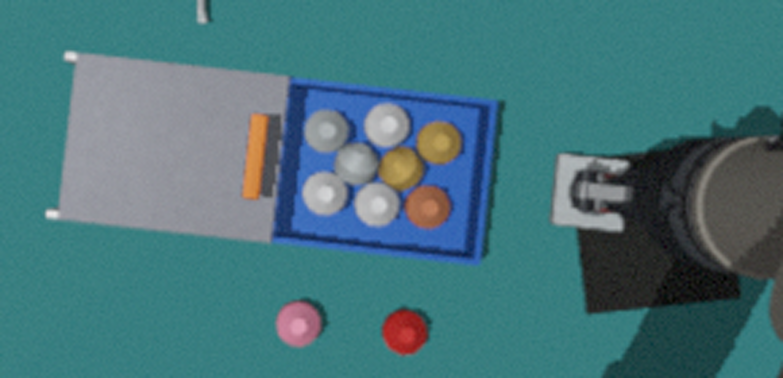

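Run:
```python
from tr import *
w=r.snapshot('wrist');c=r.get_calibration('wrist')
z=cv2.resize(w[105:265,375:605],None,fx=3.4,fy=3.4,interpolation=cv2.INTER_CUBIC); cv2.imwrite('pics/w5z.png',z[:,:,::-1])
t=r.snapshot('top');z=cv2.resize(t[175:250,330:420],None,fx=7,fy=7,interpolation=cv2.INTER_CUBIC); cv2.imwrite('pics/t5z.png',z[:,:,::-1])
```

```text
(no output)
```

View pics/w5z.png

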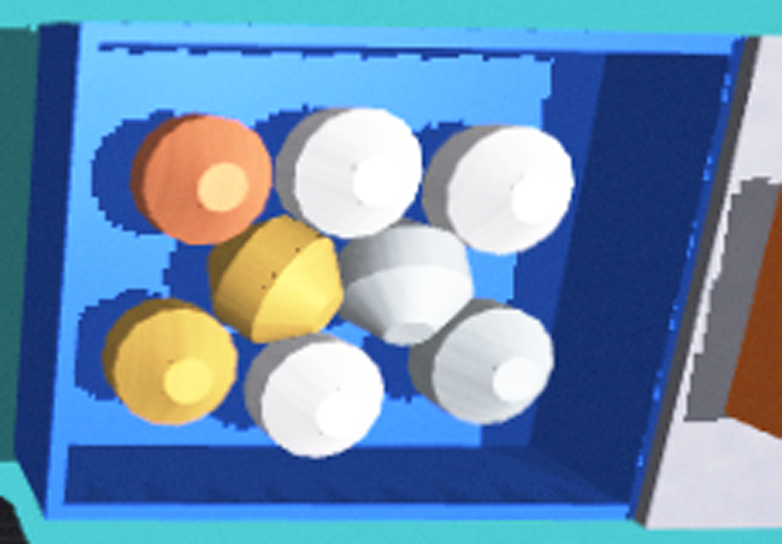

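View pics/t5z.png

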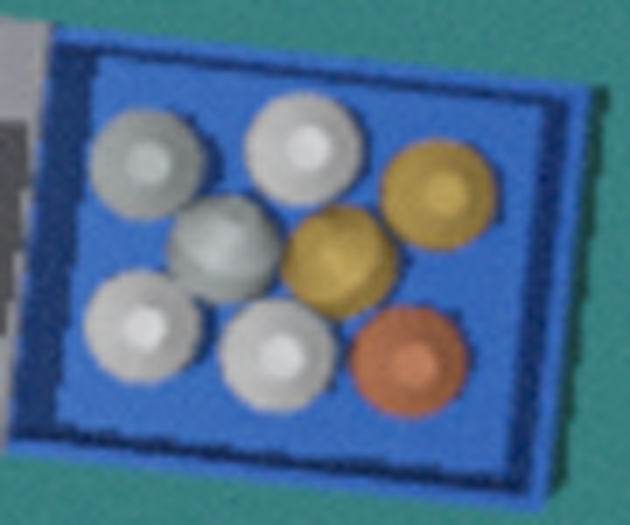

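Run:
```python
from tr import *
c1=r.get_calibration('wrist');c2=r.get_calibration('top')
W=np.array([(201,179),(349,172),(498,190),(275,281),(405,284),(170,361),(314,395),(481,361)])/3.4+[375,105]
T=np.array([(409,361),(277,356),(144,327),(340,262),(223,249),(439,194),(304,149),(148,164)])/7+[330,175]-.4
o1,d1=ray(c1,W);o2,d2=ray(c2,T)
P=[]
for a,b in zip(d1,d2):
    s=np.linalg.lstsq(np.c_[a,-b],o2-o1,rcond=None)[0]
    p=(o1+a*s[0]+o2+b*s[1])/2;P.append(p);print((wt(p)*1000).round(0),'z',round(p[2]*1000,1),'gap',round(1000*np.linalg.norm(o1+a*s[0]-o2-b*s[1]),1))
Q=wt(at_z(c2,T,.0245))*1000
from scipy.spatial.distance import squareform,pdist
print(Q.round(0).tolist());print(squareform(pdist(Q)).round(0))
```

```text
[-28. -45.] z 24.3 gap 2.0
[-31.  -1.] z 24.2 gap 1.2
[-26.  45.] z 25.0 gap 1.2
[  3. -19.] z 23.1 gap 1.6
[ 4. 21.] z 24.5 gap 1.2
[ 29. -50.] z 23.7 gap 2.7
[40. -3.] z 24.2 gap 1.8
[29. 50.] z 24.0 gap 2.3
[[-27.0, -46.0], [-30.0, -1.0], [-25.0, 45.0], [4.0, -19.0], [4.0, 21.0], [31.0, -50.0], [41.0, -3.0], [30.0, 49.0]]
[[  0.  45.  91.  41.  74.  58.  80. 111.]
 [ 45.   0.  46.  38.  41.  78.  71.  78.]
 [ 91.  46.   0.  70.  38. 110.  81.  55.]
 [ 41.  38.  70.   0.  40.  41.  40.  73.]
 [ 74.  41.  38.  40.   0.  76.  44.  38.]
 [ 58.  78. 110.  41.  76.   0.  48.  99.]
 [ 80.  71.  81.  40.  44.  48.   0.  53.]
 [111.  78.  55.  73.  38.  99.  53.   0.]]
```

Run:
```python
from tr import *
plan([(.505,-.330,.2164),(.505,-.330,.1169)])
```

```text
t 11.25 tcp [ 0.539  -0.2347  0.2165] psi 1.4815 F [ 0.2 -0.7 -4.3] gap 0.0271
d [-97.9, 0.2, 25.3] len 101.1
d [-0.1, 99.5, -0.4] len 99.5
```

Request:
{"fn": "play_rows", "kwargs": {"increments": [[[-40,0,10],[0,0,0],1],[[-38,0,10],[0,0,0],1],[[-20,0,5.3],[0,0,0],1],[[0,15,0],[0,0,0],1],[[0,30,0],[0,0,0],1],[[0,25,0],[0,0,0],1],[[0,15,0],[0,0,0],1],[[0,9,0],[0,0,0],1],[[0,3,0],[0,0,0],1],[[0,0,0],[0,0,0],1]]}}

```text
clock: 12.5
tcp_pos: [0.5047, -0.3311, 0.1202]
tool_rot: [-0.521, -0.476, 0.478, 0.523]
force: [0.7, -0.9, -4.3]
finger_gap: 0.0266
```

Run:
```python
from tr import *
plan([(.505,-.330,.1164)],np.pi/2+A)
```

```text
t 12.5 tcp [ 0.5047 -0.3311  0.1202] psi 1.4801 F [ 0.7 -0.9 -4.3] gap 0.0266
turn [-0.003, -0.0, -0.0]
d [1.1, 3.8, -0.2] len 4.0
```

Request:
{"fn": "play_rows", "kwargs": {"increments": [[[0,1,0],[0,0,0],1],[[0,1,0],[0,0,0],1],[[0,1,0],[0,0,0],1],[[0,0.5,0],[0,0,0],1],[[0,0.5,0],[0,0,0],1],[[0,0,0],[0,0,0],1],[[0,0,0],[0,0,0],1],[[0,0,0],[0,0,0],1],[[0,0,0],[0,0,0],1],[[0,0,0],[0,0,0],1]]}}

```text
clock: 13.75
tcp_pos: [0.5043, -0.3311, 0.1165]
tool_rot: [-0.521, -0.476, 0.478, 0.523]
force: [-1.8, 1.4, 6.3]
finger_gap: 0.0268
```

Request:
{"fn": "play_rows", "kwargs": {"increments": [[[0,0,0],[0,0,0],0.6],[[0,0,0],[0,0,0],0.3],[[0,0,0],[0,0,0],0],[[0,0,0],[0,0,0],0],[[0,0,0],[0,0,0],0],[[0,-10,0],[0,0,0],0],[[0,-25,0],[0,0,0],0],[[0,-40,0],[0,0,0],0],[[0,-30,0],[0,0,0],0],[[0,0,0],[0,0,0],0]]}}

```text
clock: 15.0
tcp_pos: [0.5061, -0.3326, 0.2245]
tool_rot: [0.524, 0.477, -0.477, -0.521]
force: [0.2, -1.1, -0.1]
finger_gap: 0.0854
```

Run:
```python
from tr import *
y=.178-.07
plan([tw(0,y,.22),tw(0,y,.088)],np.pi/2+A)
snap('wrist','w6.png');snap('side','s6.png')
c=r.get_calibration('top');t=r.snapshot('top')
cv2.imwrite('pics/t6.png',t[:,:,::-1])
```

```text
t 15.0 tcp [ 0.5061 -0.3326  0.2245] psi 1.4799 F [ 0.2 -1.1 -0.1] gap 0.0854
turn [0.003, -0.0, -0.003]
d [368.4, 4.5, -24.8] len 369.2
d [0.0, 132.0, 0.0] len 132.0
```

View pics/w6.png

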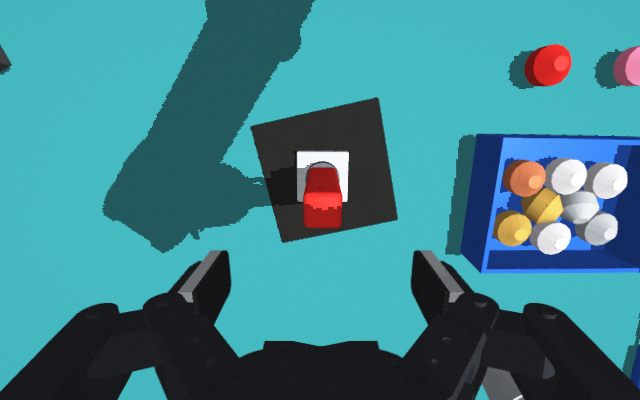

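View pics/s6.png

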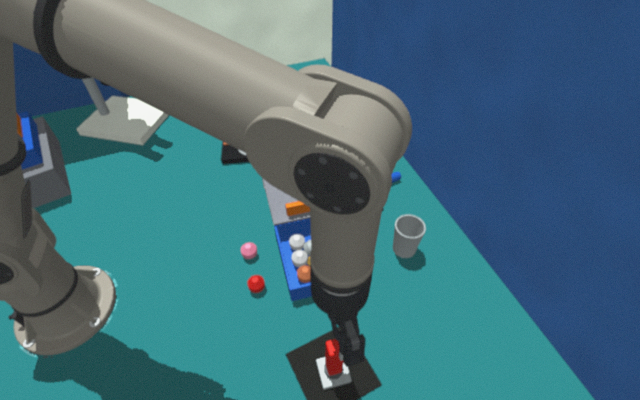

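Request:
{"fn": "play_rows", "kwargs": {"increments": [[[30,0,-2],[0,0,0],0],[[50,0,-3.4],[0,0,0],0],[[55,0,-3.7],[0,0,0],0],[[55,0,-3.7],[0,0,0],0],[[55,0,-3.7],[0,0,0],0],[[55,0,-3.7],[0,0,0],0],[[45,0,-3],[0,0,0],0],[[23.4,0,-1.6],[0,0,0],0],[[0,0,0],[0,0,0],0],[[0,0,0],[0,0,0],0]], "grip_force": 30}}

```text
clock: 16.4
tcp_pos: [0.5621, 0.0315, 0.2199]
tool_rot: [-0.522, -0.474, 0.478, 0.524]
force: [-0.9, -0.6, 0.1]
finger_gap: 0.0855
```

Run:
```python
from tr import *
y=.178-.07
plan([tw(0,y,.088)],np.pi/2+A)
snap('wrist','w7.png')
c=r.get_calibration('wrist')
print(proj(c,[tw(a*.035,y+b*.007,.092) for a in(-1,1) for b in (-1,1)]).round())
```

```text
t 16.4 tcp [0.5621 0.0315 0.2199] psi 1.4778 F [-0.9 -0.6  0.1] gap 0.0855
turn [-0.005, -0.003, -0.002]
d [0.7, 131.9, -1.9] len 131.9
[[313. 162.]
 [331. 162.]
 [314. 243.]
 [330. 243.]]
```

View pics/w7.png

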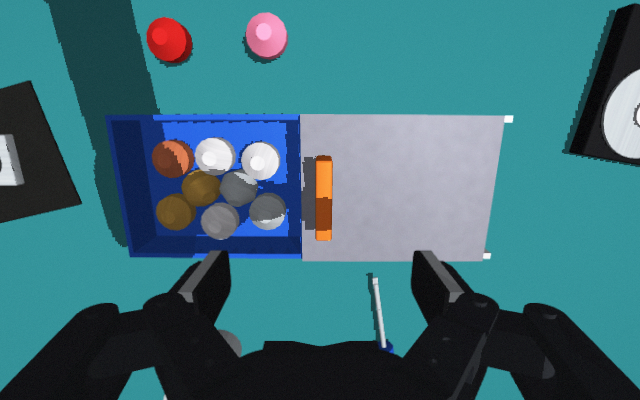

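Request:
{"fn": "play_rows", "kwargs": {"increments": [[[0.5,20,-1.5],[0,0,0],0],[[0,35,0],[0,0,0],0],[[0,35,0],[0,0,0],0],[[0,25,0],[0,0,0],0],[[0,12,0],[0,0,0],0],[[0,4,0],[0,0,0],0],[[0,0,0],[0,0,0],1],[[0,0,0],[0,0,0],1],[[0,0,0],[0,0,0],1],[[0,0,0],[0,0,0],1]]}}

```text
clock: 17.7
tcp_pos: [0.564, 0.0341, 0.0901]
tool_rot: [-0.521, -0.476, 0.478, 0.523]
force: [-1.9, 0.7, 5.8]
finger_gap: 0.0138
```

Run:
```python
from tr import *
st=r.read_state();p=st['tcp_pos'];print(wt(p)*1000)
plan([tw(0,-.070,p[2])],np.pi/2+A)
```

```text
[ -0.22929696 110.06328799]
t 17.7 tcp [0.564  0.0341 0.0901] psi 1.4802 F [-1.9  0.7  5.8] gap 0.0138
turn [-0.003, -0.0, 0.0]
d [-180.1, 0.0, -0.2] len 180.1
```

Request:
{"fn": "play_rows", "kwargs": {"increments": [[[-10,0,0],[0,0,0],1],[[-20,0,0],[0,0,0],1],[[-25,0,0],[0,0,0],1],[[-25,0,0],[0,0,0],1],[[-25,0,0],[0,0,0],1],[[-25,0,0],[0,0,0],1],[[-20,0,0],[0,0,0],1],[[-15,0,0],[0,0,0],1],[[-5,0,0],[0,0,0],1],[[0,0,0],[0,0,0],1]]}}

```text
clock: 18.95
tcp_pos: [0.5475, -0.1381, 0.0901]
tool_rot: [-0.522, -0.475, 0.478, 0.523]
force: [-2.0, -0.6, 6.0]
finger_gap: 0.0133
```

Request:
{"fn": "play_rows", "kwargs": {"increments": [[[-4,0,0],[0,0,0],1],[[-3,0,0],[0,0,0],1],[[-2,0,0],[0,0,0],1],[[-1,0,0],[0,0,0],1],[[-1,0,0],[0,0,0],1],[[-1,0,0],[0,0,0],1],[[0,0,0],[0,0,0],1],[[0,0,0],[0,0,0],1],[[0,0,0],[0,0,0],1],[[0,0,0],[0,0,0],1]]}}

```text
clock: 20.2
tcp_pos: [0.5469, -0.1448, 0.0901]
tool_rot: [-0.519, -0.477, 0.477, 0.524]
force: [-3.1, 7.2, 8.7]
finger_gap: 0.0134
```

Run:
```python
from tr import *
st=r.read_state();p=st['tcp_pos'];print(wt(p)*1000)
plan([tw(0,-.070,p[2])],np.pi/2+A)
snap('wrist','w8.png')
```

```text
[ -1.12251981 -69.68080611]
t 20.2 tcp [ 0.5469 -0.1448  0.0901] psi 1.4814 F [-3.1  7.2  8.7] gap 0.0134
turn [-0.005, 0.001, 0.004]
d [-0.3, 0.0, -1.1] len 1.2
```

View pics/w8.png

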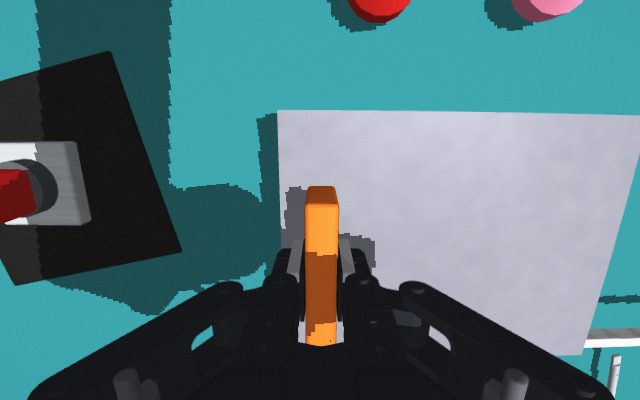

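Request:
{"fn": "play_rows", "kwargs": {"increments": [[[-1,0,0],[0,0,0],1],[[0,0,0],[0,0,0],0.5],[[0,0,0],[0,0,0],0.2],[[0,0,0],[0,0,0],0],[[0,0,0],[0,0,0],0],[[0,-15,0],[0,0,0],0],[[0,-35,0],[0,0,0],0],[[0,-50,0],[0,0,0],0],[[0,-40,0],[0,0,0],0],[[0,0,0],[0,0,0],0]]}}

```text
clock: 21.5
tcp_pos: [0.5502, -0.1496, 0.2349]
tool_rot: [0.524, 0.478, -0.476, -0.52]
force: [0.4, -0.4, -0.7]
finger_gap: 0.0852
```

Run:
```python
from tr import *
plan([tw(0,.2,.23)])
snap('wrist','w9.png')
```

```text
t 21.5 tcp [ 0.5502 -0.1496  0.2349] psi 1.4799 F [ 0.4 -0.4 -0.7] gap 0.0852
d [274.1, 4.5, 2.8] len 274.2
```

View pics/w9.png

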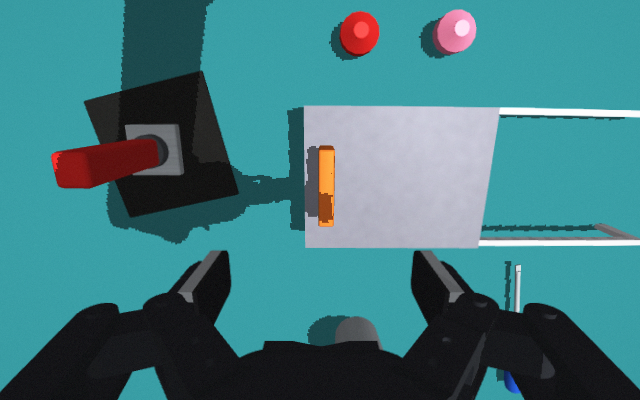

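Request:
{"fn": "play_rows", "kwargs": {"increments": [[[20,-3,0],[0,0,0],0],[[50,0,0],[0,0,0],0],[[55,0,5],[0,0,0],0],[[55,0,10],[0,0,0],0],[[55,0,15],[0,0,0],0],[[55,0,15],[0,0,0],0],[[50,0,15],[0,0,0],0],[[20,0,5],[0,0,0],0],[[0,0,0],[0,0,0],0],[[0,0,0],[0,0,0],0]]}}

```text
clock: 22.8
tcp_pos: [0.5163, 0.213, 0.2326]
tool_rot: [-0.523, -0.474, 0.477, 0.524]
force: [0.0, -0.3, -1.4]
finger_gap: 0.0856
```

Run:
```python
from tr import *
t=r.snapshot('top');s=r.snapshot('side');c=r.get_calibration('top');cs=r.get_calibration('side')
X=[tw(a*.071,b*.091,.058) for a in(-1,1) for b in (-1,1)]+[tw(a*.035,-.07+b*.007,.092) for a in(-1,1) for b in (-1,1)]
z=cv2.resize(t[150:290,230:520],None,fx=2.7,fy=2.7,interpolation=cv2.INTER_CUBIC)[:,:,::-1].copy()
for u in proj(c,X): cv2.circle(z,tuple(int(v) for v in (u-[230,150]+.3)*2.7),3,(0,255,0),1)
cv2.imwrite('pics/t10.png',z)
z=cv2.resize(s[150:400,220:430],None,fx=2.4,fy=2.4,interpolation=cv2.INTER_CUBIC)[:,:,::-1].copy()
for u in proj(cs,X): cv2.circle(z,tuple(int(v) for v in (u-[220,150]+.3)*2.4),3,(0,255,0),1)
cv2.imwrite('pics/s10.png',z)
```

```text
(no output)
```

View pics/t10.png

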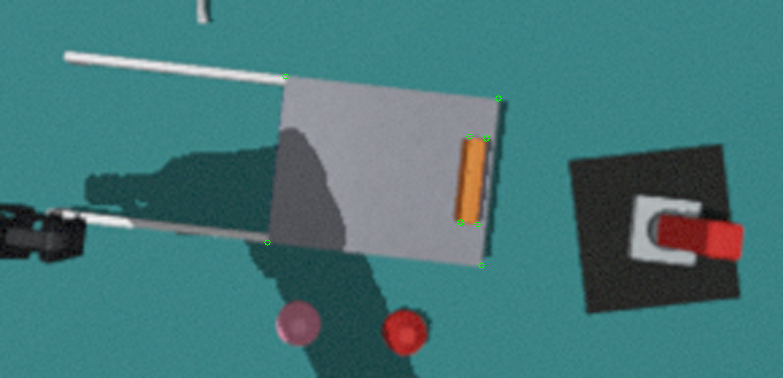

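View pics/s10.png

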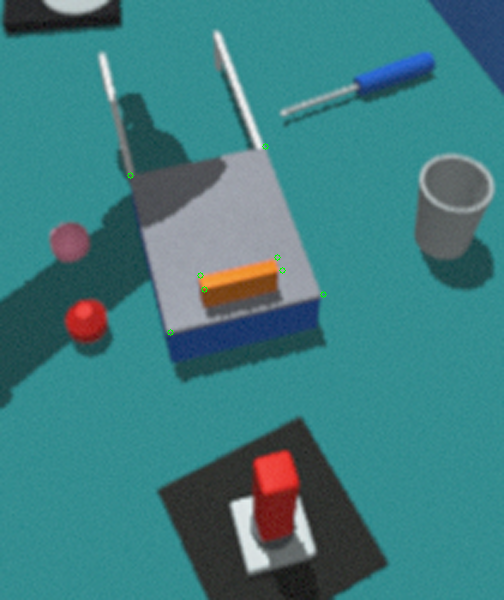

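```bash
python3 -c "
from h import *
print(r.hand_in())"
```

```text
the job is handed in; nothing more can be done
None
```

I pressed the heap level with the tamper, stood the tamper back on its pad, slid the cover closed and handed the job in at about 23 s.

- **Hubs:** One slow press at the middle, over the two riding hubs, was enough to spread them. Triangulating the wrist and top pictures put all eight centres 23–25 mm above the bench, so they lie in one layer on the floor. I therefore did not press at any other place. The gripper did not touch the hubs.
- **Tamper:** The pictures show it upright and wholly on the black pad.
- **Cover:** I slid it by the fin until it met its stop, with about 7 N of resistance against the 1.5 N of sliding friction. The fin was at tray y −69.7 mm, where fully closed is −70 mm. The last pictures show the cover flush with the tray's end, and its outline matches the expected closed position to about 1–2 mm.
- **Bystanders:** The screwdriver and cup showed no change in the last pictures. The drive is only partly in view there; the arm never went near it.

Nothing failed. The one check that disagreed was early on: a pose read before the arm had settled put the tamper about 5 mm off centre. I lifted it clear and corrected that before the real press.

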